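# Isolate the weld clamp, pack the gap and hold the stack tight

## Task

At the welding bench, first flip the toggle on the isolator box over to its off side. Then stand steel packers side by side in the gap between the square tube and the sprung sliding jaw, as many as it takes, until pushing the jaw in squeezes tube and packers solidly against the fixed stop before the jaw runs out of travel. Finish while holding it: keep pushing firmly on the back of the jaw, do not let go, and leave the collar and the drilled plate on the bench where they are.

Things in the scene. Friction and masses are not known exactly. Their poses are not given: they have to be found in the camera images.
- clamp: the bench clamp's fixed dark steel bed, 110 (x) x 215 (y) x 22 high; origin on the bench, under the jaws' centre line (the bed runs from y = -115 to +100 mm). Everything in the clamp stands on the bed, 22 mm above the bench. +y is the direction in which the jaw is pushed closed. The bed is clear behind the jaw
- jaw (a joint): travel of the sliding jaw in m: 0 = fully back (its spring returns it there when let go), 0.032 = end of travel. The gap left at the end of travel is 14 to 34 mm, depending on where the stop is bolted, so two or three packers are needed; if the jaw reaches its end without squeezing the packers, draw back, let it spring open and add one
- jaw_face (a point): centre of the jaw's flat clamping face, moving with the jaw; its +y axis (the clamp's +y) points at the tube. The jaw is a block 40 wide (x), 24 thick (y), with its top 61 mm above the bench; this point is 42 mm above the bench
- jaw_back (a point): centre of the jaw's back face, 24 mm behind jaw_face (at -y), 42 mm above the bench; push here towards +y, for example with closed fingers reaching down behind the jaw. Spring and friction take 2 to 5 N, and the loose stack slides at 2 to 6 N more; the squeeze on the stack should be at least 5 N, so push with some 12 to 20 N
- stop: fixed dark steel stop bolted on the bed, 40 wide (x) x 22 thick (y) x 42 high, with a flat foot 100 wide and 10 high; origin at the centre of its underside, axes as the clamp's; the tube leans on its -y face, 11 mm from its origin
- work: the workpiece, a short piece of steel square tube standing loose on the bed with its hole up, 40 x 40 x 38 high; origin at the centre of its underside. It stands 0.5 to 3 mm off the stop at the start and is not to be taken out; its face towards the jaw is 20 mm from its origin
- packer1: plain bright steel packer, identical to the other three: upright rectangular plate 46 wide (own x) x 12 thick (own y) x 34 high (z), 140 g give or take a third, standing on its 46 x 12 edge; origin at the centre of its underside
- packer2: plain bright steel packer, identical to the other three: upright rectangular plate 46 wide (own x) x 12 thick (own y) x 34 high (z), 140 g give or take a third, standing on its 46 x 12 edge; origin at the centre of its underside
- packer3: plain bright steel packer, identical to the other three: upright rectangular plate 46 wide (own x) x 12 thick (own y) x 34 high (z), 140 g give or take a third, standing on its 46 x 12 edge; origin at the centre of its underside
- packer4: plain bright steel packer, identical to the other three: upright rectangular plate 46 wide (own x) x 12 thick (own y) x 34 high (z), 140 g give or take a third, standing on its 46 x 12 edge; origin at the centre of its underside
- isolator (a joint): angle of the isolator's toggle in rad: 0 = on, 1.2 = off; weighted, it falls over centre (at 0.6) to either end and stays there. The hinge lies along the box's y, at the middle of the box top
- isolator_tip (a point): centre of the toggle's black ball (24 mm across), at the end of its 10 mm steel stem, 85 mm from the hinge; 125 mm above the bench at either end. At 0 the stem leans 0.6 rad to the box's -x, at 1.2 it leans 0.6 rad to the box's +x. Push the ball along the box's +x with about 1 N; it travels 96 mm in all
- isobox: the isolator's fixed grey box, 100 (x) x 85 (y) x 55 high; origin at the centre of its underside; its +x is the off side
- collar: bystander among the packers: steel ring, 44 across, 22 high, hole 26; origin at the centre of its underside
- bracket: bystander among the packers: dark flat plate with two holes, 56 x 40 x 8 high; origin at the centre of its underside
Not all that is in view belongs to the job. What is shaped like the packer1 but green is not meant. What is shaped like the packer3 but green or purple is not meant.

How it is judged:
On the way, in this order (a step that is already met when the one before it is completed fails the run):
1. the isolator's toggle is over at its off side (value of joint isolator above 1 rad), for 0.2 s.
2. a packer stands in the gap between jaw and tube (((x of packer1 in the frame of clamp between -0.012 and 0.012 m and y of packer1 in the frame of jaw_face above 0 m and y of packer1 in the frame of work below -0.02 m and z of packer1 in the frame of clamp below 0.026 m and angle between packer1's own z axis and vertical below 0.12 rad and angle between the y axis of packer1 and the y axis of clamp, either way round below 0.2 rad) or (x of packer2 in the frame of clamp between -0.012 and 0.012 m and y of packer2 in the frame of jaw_face above 0 m and y of packer2 in the frame of work below -0.02 m and z of packer2 in the frame of clamp below 0.026 m and angle between packer2's own z axis and vertical below 0.12 rad and angle between the y axis of packer2 and the y axis of clamp, either way round below 0.2 rad) or (x of packer3 in the frame of clamp between -0.012 and 0.012 m and y of packer3 in the frame of jaw_face above 0 m and y of packer3 in the frame of work below -0.02 m and z of packer3 in the frame of clamp below 0.026 m and angle between packer3's own z axis and vertical below 0.12 rad and angle between the y axis of packer3 and the y axis of clamp, either way round below 0.2 rad) or (x of packer4 in the frame of clamp between -0.012 and 0.012 m and y of packer4 in the frame of jaw_face above 0 m and y of packer4 in the frame of work below -0.02 m and z of packer4 in the frame of clamp below 0.026 m and angle between packer4's own z axis and vertical below 0.12 rad and angle between the y axis of packer4 and the y axis of clamp, either way round below 0.2 rad))), for 0.2 s.
3. the jaw, pushed by the robot, squeezes packers and tube against the stop (contact force between work and stop above 5 N and contact force between any of the fingers, the arm and jaw above 5 N), for 0.2 s.
At the end, for the whole second after the job is handed in: Toggle off (>1.0 rad); robot pushes jaw and tube presses stop, each >5 N; packers bear on jaw and tube (>3 N). Each packer is in the gap (upright 0.12 rad, square 0.2 rad, centred 12 mm, on the bed) or >90 mm from the jaw face. Tube on the bed, centred 12 mm. Robot touches no tube or packer (all of step 3 and value of joint isolator above 1 rad and (((x of packer1 in the frame of clamp between -0.012 and 0.012 m and y of packer1 in the frame of jaw_face above 0 m and y of packer1 in the frame of work below -0.02 m and z of packer1 in the frame of clamp below 0.026 m and angle between packer1's own z axis and vertical below 0.12 rad and angle between the y axis of packer1 and the y axis of clamp, either way round below 0.2 rad) and contact force between jaw and packer1 above 3 N) or ((x of packer2 in the frame of clamp between -0.012 and 0.012 m and y of packer2 in the frame of jaw_face above 0 m and y of packer2 in the frame of work below -0.02 m and z of packer2 in the frame of clamp below 0.026 m and angle between packer2's own z axis and vertical below 0.12 rad and angle between the y axis of packer2 and the y axis of clamp, either way round below 0.2 rad) and contact force between jaw and packer2 above 3 N) or ((x of packer3 in the frame of clamp between -0.012 and 0.012 m and y of packer3 in the frame of jaw_face above 0 m and y of packer3 in the frame of work below -0.02 m and z of packer3 in the frame of clamp below 0.026 m and angle between packer3's own z axis and vertical below 0.12 rad and angle between the y axis of packer3 and the y axis of clamp, either way round below 0.2 rad) and contact force between jaw and packer3 above 3 N) or ((x of packer4 in the frame of clamp between -0.012 and 0.012 m and y of packer4 in the frame of jaw_face above 0 m and y of packer4 in the frame of work below -0.02 m and z of packer4 in the frame of clamp below 0.026 m and angle between packer4's own z axis and vertical below 0.12 rad and angle between the y axis of packer4 and the y axis of clamp, either way round below 0.2 rad) and contact force between jaw and packer4 above 3 N)) and (((x of packer1 in the frame of clamp between -0.012 and 0.012 m and y of packer1 in the frame of jaw_face above 0 m and y of packer1 in the frame of work below -0.02 m and z of packer1 in the frame of clamp below 0.026 m and angle between packer1's own z axis and vertical below 0.12 rad and angle between the y axis of packer1 and the y axis of clamp, either way round below 0.2 rad) and contact force between work and packer1 above 3 N) or ((x of packer2 in the frame of clamp between -0.012 and 0.012 m and y of packer2 in the frame of jaw_face above 0 m and y of packer2 in the frame of work below -0.02 m and z of packer2 in the frame of clamp below 0.026 m and angle between packer2's own z axis and vertical below 0.12 rad and angle between the y axis of packer2 and the y axis of clamp, either way round below 0.2 rad) and contact force between work and packer2 above 3 N) or ((x of packer3 in the frame of clamp between -0.012 and 0.012 m and y of packer3 in the frame of jaw_face above 0 m and y of packer3 in the frame of work below -0.02 m and z of packer3 in the frame of clamp below 0.026 m and angle between packer3's own z axis and vertical below 0.12 rad and angle between the y axis of packer3 and the y axis of clamp, either way round below 0.2 rad) and contact force between work and packer3 above 3 N) or ((x of packer4 in the frame of clamp between -0.012 and 0.012 m and y of packer4 in the frame of jaw_face above 0 m and y of packer4 in the frame of work below -0.02 m and z of packer4 in the frame of clamp below 0.026 m and angle between packer4's own z axis and vertical below 0.12 rad and angle between the y axis of packer4 and the y axis of clamp, either way round below 0.2 rad) and contact force between work and packer4 above 3 N)) and ((x of packer1 in the frame of clamp between -0.012 and 0.012 m and y of packer1 in the frame of jaw_face above 0 m and y of packer1 in the frame of work below -0.02 m and z of packer1 in the frame of clamp below 0.026 m and angle between packer1's own z axis and vertical below 0.12 rad and angle between the y axis of packer1 and the y axis of clamp, either way round below 0.2 rad) or horizontal distance between packer1 and jaw_face above 0.09 m) and ((x of packer2 in the frame of clamp between -0.012 and 0.012 m and y of packer2 in the frame of jaw_face above 0 m and y of packer2 in the frame of work below -0.02 m and z of packer2 in the frame of clamp below 0.026 m and angle between packer2's own z axis and vertical below 0.12 rad and angle between the y axis of packer2 and the y axis of clamp, either way round below 0.2 rad) or horizontal distance between packer2 and jaw_face above 0.09 m) and ((x of packer3 in the frame of clamp between -0.012 and 0.012 m and y of packer3 in the frame of jaw_face above 0 m and y of packer3 in the frame of work below -0.02 m and z of packer3 in the frame of clamp below 0.026 m and angle between packer3's own z axis and vertical below 0.12 rad and angle between the y axis of packer3 and the y axis of clamp, either way round below 0.2 rad) or horizontal distance between packer3 and jaw_face above 0.09 m) and ((x of packer4 in the frame of clamp between -0.012 and 0.012 m and y of packer4 in the frame of jaw_face above 0 m and y of packer4 in the frame of work below -0.02 m and z of packer4 in the frame of clamp below 0.026 m and angle between packer4's own z axis and vertical below 0.12 rad and angle between the y axis of packer4 and the y axis of clamp, either way round below 0.2 rad) or horizontal distance between packer4 and jaw_face above 0.09 m) and contact force between each of the fingers, the arm and packer1 below 1 N and contact force between each of the fingers, the arm and packer2 below 1 N and contact force between each of the fingers, the arm and packer3 below 1 N and contact force between each of the fingers, the arm and packer4 below 1 N and contact force between each of the fingers, the arm and work below 1 N and angle between work's own z axis and vertical below 0.12 rad and z of work in the frame of clamp below 0.027 m and x of work in the frame of clamp between -0.012 and 0.012 m); the arm keeps its last pose, push and grip.
It fails at once if the collar or the drilled plate is moved by more than 30 mm (distance of any of collar, bracket from where it was at the start of the episode above 0.03 m).
It also fails if it takes over 72 s, if anything falls off the work surface, if the arm or the gripper's body presses on something with over 40 N, if the wrist force passes 120 N, or if a joint passes its speed limit or range.

## Robot

A 6-joint arm with a two-finger parallel gripper is mounted at the origin on the work surface. World frame = base frame: x ahead of the robot, y to its left, z up, the work surface at z = 0. Lengths are in m, angles in rad, forces in N, time in s.
With the tool pointing down it reaches from about 0.35 to 0.85 m from the base axis. Payload 8.1 kg.
Tool frame: the origin (TCP) lies on the centre line of the jaws, within the pads' length; the fingertips stand bot.nose_length ahead of it and the grasp point (between the pads) lies 2 mm behind it (bot.nose_length is the distance from the TCP to the fingertips, in m); z points along the fingers, y is the direction in which the jaws open and shut (so a half turn about z gives the same grasp; the last joint's range is limited). The gripper opens to 93 mm and grips with 3 to 60 N. Pads are 15 mm wide; open, the fingers measure 128 mm over their backs; the gripper's body (75 mm by 188 mm) begins 65 mm behind the grasp point.
Start: joints at [-1.322, 0.13, 1.488, -0, 1.523, -0.085], TCP at [0.197, -0.567, 0.204] pointing down, gripper open.
Joint ranges: [-2.96, 2.96], [-0.89, 2.26], [0.02, 2.5], [-1.34, 4.48], [0, 2.73], [-2.66, 2.66]. Speed limits (rad/s): [2.39, 2.39, 2.79, 3.14, 3.14, 3.14].

## Interface

Orientations are given as a unit quaternion [x, y, z, w].
In Python, from bench import readout, eyes, bot gives the robot as it stands.
- The arm moves only by the tool move_arm, never from a script. Its argument "steps" is one flat list of numbers, 4 for each row, row after row: the shift along the tool's x, y, z in cm, then the turn about the tool's z in rad. A call has exactly 8 rows; each row is the pose to reach, as a shift and turn from the pose commanded when the call began, along the tool's axes at that moment; what a row does not reach only later rows make up. A row lasts 1/10 s, in which the tool goes at most 50 mm and 8.59 degrees, less where a joint would pass 70% of its speed; a pose out of reach is approached as far as the arm can. A call with a gripper value outside its range is refused whole. "jaw" is the opening in per cent of the stroke, from 0 (shut) to 100 (fully open), set as the call begins (left out, the last holds). The fingers move at their own pace and stop on an object; "squeeze" is the grip in N (left out, the last holds). Time passes only in rows, so rows that repeat a pose let the fingers close, or fill a call up. It gives the time, the measured TCP pose, the force and the opening at its end, in the units of the state.
- readout.sense(): the state, without advancing time (a new reading comes with each control period).
- eyes.read_camera(name): name is "scene" or "top"; returns the picture (384x512x3 uint8, red, green, blue); there is no depth.
- eyes.get_calibration(name): a dict with "fx", "fy", "cx", "cy" (pixels), "xyz" and "rotation" of the camera in the world. Camera axes: x right, y up, looking along -z (the intrinsics and any distortion apply to the point x, -y, -z); pixel columns grow to the right and rows downward; lengths in m; the calibration is good to about 2 mm. A picture is of the moment at which its call begins. get_calibration takes no time and is no camera call.
- bot.finish_job(): hands the job in, once; it reports no verdict.
The state is a dict: "time": time; "joint_pos": joint angles; "dq": joint speeds; "joint_torque": joint torques, N m; "ee_pos": TCP position; "tcp_rot": TCP orientation; "wrist_force": force on the tool from outside, world axes, zero at the start; "ft_torque": the same for the moment, N m; "opening": finger opening in m.
Only numpy, scipy, OpenCV 4.12 (cv2) and the standard library are available. Lean on these libraries where they do the work, as an engineer would, in place of code of your own. Each camera call takes 0.05 s, during which the arm holds its last target. There are 200 camera calls.

## Working session

There is one attempt and no reset: what is moved stays moved. The work goes in short steps, Python scripts to look and compute and a tool call to move; the robot and the scene stay as the last step left them, time stands still between calls to the robot, and variables do not carry over. Pictures are saved under pics/ and viewed, about 8 in all and at most 12, crops included, and the job is handed in when it is done.

Besides the shell and the picture viewer there is one more tool, called after ">>>" as name(argument=value, ...), one argument or row to a line, values as JSON. move_arm: Moves the arm, as the interface text tells. Its arguments: {"type":"object","properties":{"steps":{"type":"array","items":{"type":"number"}},"jaw":{"type":"number"},"squeeze":{"type":"number"}},"required":["steps"]}

```bash
ls; mkdir -p pics
python3 - <<'E'
from bench import readout, eyes, bot
import cv2
for n in("scene","top"):
    im=eyes.read_camera(n); cv2.imwrite(f"pics/{n}0.png",cv2.resize(im[:,:,::-1],(800,600),interpolation=cv2.INTER_CUBIC)); cv2.imwrite(f"pics/raw_{n}0.png",im[:,:,::-1])
    print(eyes.get_calibration(n))
print(readout.sense(),bot.nose_length)
E
```

```text
pics
{'fx': 471.99918925130515, 'fy': 471.99918925130515, 'cx': 243.66221481242667, 'cy': 194.74705794971334, 'xyz': array([1.37047973, 0.09932144, 0.73864068]), 'rotation': array([0.28755709, 0.34612179, 0.68046922, 0.57833577])}
{'fx': 438.55341491314226, 'fy': 438.55341491314226, 'cx': 258.58562172107423, 'cy': 194.4403970390395, 'xyz': array([ 0.47755361, -0.02973495,  1.1383566 ]), 'rotation': array([-0.0177673 ,  0.01984968,  0.70820878, -0.70550028])}
{'time': 0.1, 'joint_pos': array([-1.32239974e+00,  1.31095462e-01,  1.48918893e+00,  3.55739103e-07,
        1.52303278e+00, -8.54051175e-02]), 'dq': array([-0.00048324, -0.00194019, -0.00155011,  0.00053591, -0.00014642,
       -0.00079279]), 'joint_torque': array([ 1.54372119e-03, -5.61340535e+01, -4.93098664e+01,  7.72364647e-02,
        2.90343887e-02, -8.40223311e-05]), 'ee_pos': array([ 0.19646225, -0.56632997,  0.20327634]), 'tcp_rot': array([ 9.86103989e-01,  1.66127000e-01, -7.00156079e-05, -8.59411727e-04]), 'wrist_force': array([ 0.25831427, -0.59576251,  0.57002686]), 'ft_torque': array([0.02486114, 0.00831164, 0.02798645]), 'opening': 0.09297199999188935} 0.017
```

View pics/scene0.png

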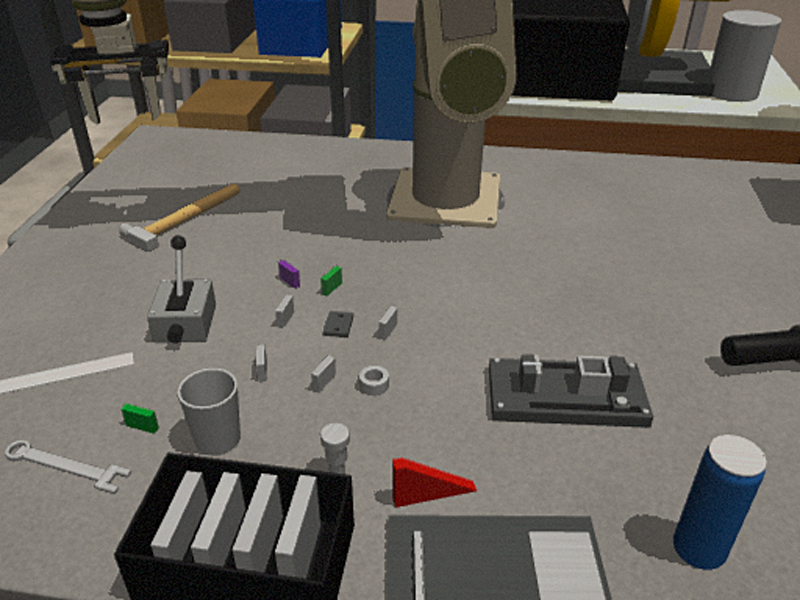

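View pics/top0.png

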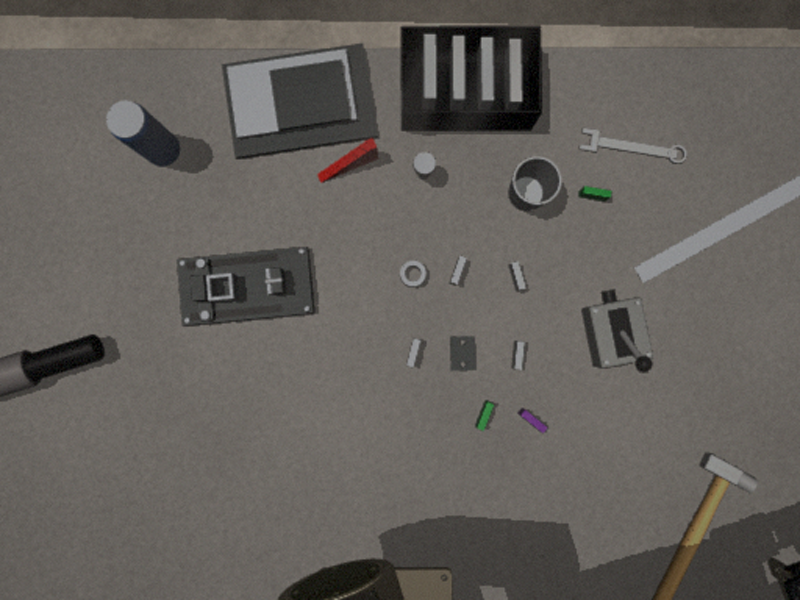

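The top view shows the clamp at (245,287) with the tube left and the jaw right, so clamp +y points image-left. The four packers are at (459,270), (518,276), (415,352) and (519,355), and the isolator is at (620,333) with its ball at (643,363). I'll enlarge these.

```bash
cat > h.py <<'E'
import numpy as np,cv2
from scipy.spatial.transform import Rotation as R
from bench import readout, eyes, bot
def w(uv,z,name="top"):
    "raw pixel(s) -> world xy on plane z"
    c=eyes.get_calibration(name); uv=np.atleast_2d(uv).astype(float)
    d=np.c_[(uv[:,0]-c["cx"])/c["fx"],-(uv[:,1]-c["cy"])/c["fy"],-np.ones(len(uv))]
    d=R.from_quat(c["rotation"]).apply(d); o=np.array(c["xyz"])
    return (o+d*((z-o[2])/d[:,2])[:,None])[:,:2]
def crop(name,x0,y0,x1,y1,k,out,im=None):
    im=eyes.read_camera(name)[:,:,::-1] if im is None else im
    a=cv2.resize(im[y0:y1,x0:x1],None,fx=k,fy=k,interpolation=cv2.INTER_CUBIC)
    a=cv2.convertScaleAbs(a,alpha=1.5)
    for i in range(x0-x0%10+10,x1,10): cv2.putText(a,str(i),(int((i-x0)*k),8),0,.3,(0,255,255)); cv2.line(a,(int((i-x0)*k),10),(int((i-x0)*k),15),(0,255,255))
    for j in range(y0-y0%10+10,y1,10): cv2.putText(a,str(j),(0,int((j-y0)*k)),0,.3,(0,255,255)); cv2.line(a,(20,int((j-y0)*k)),(26,int((j-y0)*k)),(0,255,255))
    cv2.imwrite("pics/"+out,a)
E
python3 - <<'E'
from h import *
im=cv2.imread("pics/raw_top0.png")
crop("top",255,155,425,280,4.7,"c1.png",im)
crop("top",110,150,210,215,8,"c2.png",im)
E
```

```text
(no output)
```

View pics/c1.png

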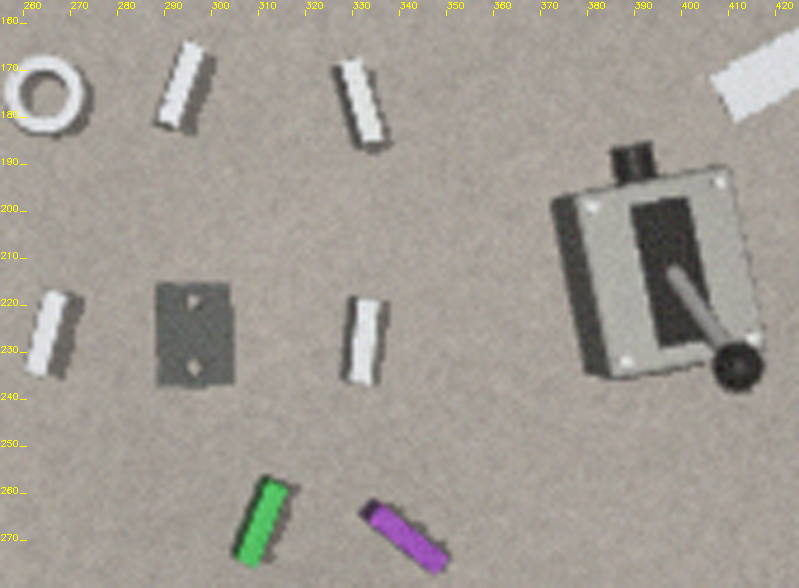

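View pics/c2.png

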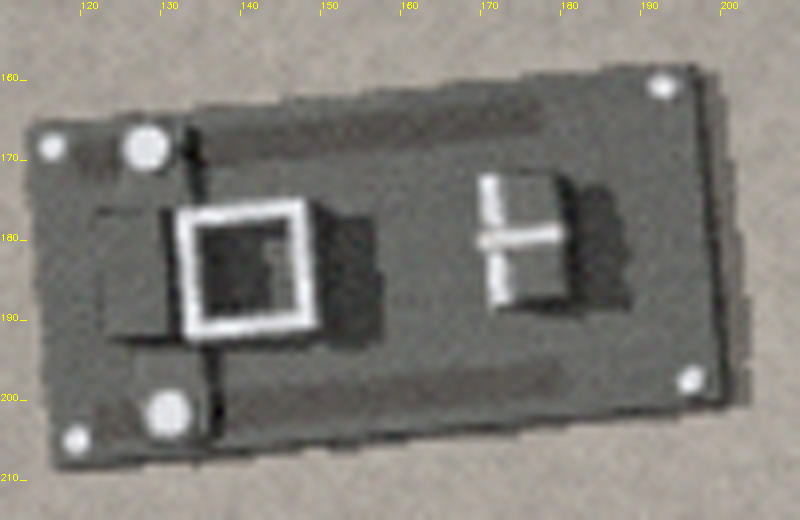

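The first crop gives the top faces of the four packers and the isolator (box top corners and ball). The second gives the bed corners, the tube rim and the jaw face line. Next I'll convert these to positions.

Run:
```python
from h import *
np.set_printoptions(precision=4,suppress=True)
im=cv2.imread("pics/raw_top0.png")
g=cv2.resize(im[155:280,255:425],None,fx=8,fy=8,interpolation=cv2.INTER_CUBIC)
m=(g.min(2)>135).astype(np.uint8)
cs,_=cv2.findContours(m,0,2)
for c in cs:
    if cv2.contourArea(c)>2000:
        r=cv2.minAreaRect(c); p=w(cv2.boxPoints(r)/8-.44+[255,155],.034)
        e=[p[1]-p[0],p[2]-p[1]]; L=max(e,key=np.linalg.norm)
        print("rect",p.mean(0),[np.linalg.norm(x) for x in e],"long dir deg",np.degrees(np.arctan2(L[1],L[0])))
f=lambda a,k,o,z:w(np.array(a,float)/k-.4+o,z)
o1=[255,155];o2=[110,150]
b=f([(577,196),(727,165),(764,338),(610,377)],4.7,o1,.055);print("box",b,b.mean(0),[np.linalg.norm(b[i]-b[i-1]) for i in range(4)])
print("ball",f([(738,366)],4.7,o1,.125))
b=f([(28,122),(697,65),(728,405),(57,468)],8,o2,.022);print("bed",b,b.mean(0),[np.linalg.norm(b[i]-b[i-1]) for i in range(4)])
t=f([(176,208),(306,198),(318,325),(187,340)],8,o2,.060);print("tube",t,t.mean(0),[np.linalg.norm(t[i]-t[i-1]) for i in range(4)])
j=f([(480,174),(492,307)],8,o2,.061);print("jawface",j,j.mean(0),np.linalg.norm(j[1]-j[0]))
y=(b[0]-b[1]+b[3]-b[2]);y/=np.linalg.norm(y);x=np.array([y[1],-y[0]])
O=b.mean(0)+y*.0075
print("y",y,np.degrees(np.arctan2(y[1],y[0])),"O",O)
for n,q in(("tube",t),("jaw",j)): print(n,"in clamp",np.c_[(q-O)@x,(q-O)@y])
s=readout.sense();print(R.from_quat(s["tcp_rot"]).as_matrix())
```

```text
rect [ 0.4531 -0.2173] [np.float64(0.04344224899260419), np.float64(0.010530467340952154)] long dir deg -7.667055955683488
rect [ 0.4586 -0.0468] [np.float64(0.04415244936311888), np.float64(0.01037324364099845)] long dir deg -15.404238232749158
rect [ 0.5827 -0.2177] [np.float64(0.010273928800505878), np.float64(0.04449590764552385)] long dir deg -164.95235620482245
rect [ 0.5868 -0.047 ] [np.float64(0.039470585734628943), np.float64(0.039520038022970605)] long dir deg -142.23059265204745
rect [ 0.5923 -0.1206] [np.float64(0.04422180979588778), np.float64(0.010196133824140726)] long dir deg -19.84464238150288
rect [ 0.5955 -0.436 ] [np.float64(0.05430355189647786), np.float64(0.028681284506705828)] long dir deg -61.49978849549175
box [[ 0.5295 -0.327 ]
 [ 0.5456 -0.4065]
 [ 0.4545 -0.4239]
 [ 0.4345 -0.3426]] [ 0.491 -0.375] [np.float64(0.09631946841954342), np.float64(0.0810422995649371), np.float64(0.0926946374581425), np.float64(0.08372301998841841)]
ball [[ 0.4424 -0.3853]]
bed [[0.6141 0.3384]
 [0.6317 0.1248]
 [0.5228 0.1146]
 [0.5036 0.3277]] [0.5681 0.2264] [np.float64(0.11107843169680064), np.float64(0.21430877362020231), np.float64(0.10937985400952661), np.float64(0.2139831231565183)]
tube [[0.5827 0.2799]
 [0.5856 0.2399]
 [0.5464 0.2359]
 [0.5419 0.2761]] [0.5641 0.258 ] [np.float64(0.040954216949544424), np.float64(0.040122665942116456), np.float64(0.03945862404185275), np.float64(0.04047637868138893)]
jawface [[0.5928 0.1862]
 [0.5517 0.1822]] [0.5722 0.1842] 0.04128737196319231
y [-0.0859  0.9963] 94.92865977009973 O [0.5674 0.2338]
tube in clamp [[ 0.0192  0.0446]
 [ 0.0187  0.0045]
 [-0.0208  0.0038]
 [-0.0218  0.0443]]
jaw in clamp [[ 0.0212 -0.0497]
 [-0.0201 -0.0501]]
[[ 0.9448  0.3276 -0.0004]
 [ 0.3276 -0.9448  0.0017]
 [ 0.0001 -0.0017 -1.    ]]
```

Sizes agree with the spec: the bed measures 214x110, the tube 40, and the gap is about 54 mm. With 32 mm of travel, the end gap is about 22 mm plus the tube's slack. Two packers (24 mm) would be marginal, so I'll use three (36 mm), which fit and will always clamp. The toggle comes first: close the fingers and go behind the ball.

>>> move_arm(
  steps=[4,-1.6,0,0.1,8,-3.2,0,0.15,12,-4.8,0,0.15,16,-6.4,1,0.15,20,-8.2,3,0.15,23.6,-9.9,5,0.15,23.6,-9.9,7.1,0.15,23.6,-9.9,7.1,0.15],
  jaw=0,
  squeeze=20,
)

```text
time: 0.9
ee_pos: [0.3863, -0.393, 0.1294]
tcp_rot: [0.996, 0.093, -0.002, -0.003]
wrist_force: [0.0, 0.2, -1.1]
opening: 0.0331
```

>>> move_arm(
  steps=[2,0,0,0,3.5,0,0,0,5,0,0,0,6.5,0,0,0,8,0,0,0,9.5,0,0,0,11,0,0,0,12,0,0,0],
)

```text
time: 1.7
ee_pos: [0.5066, -0.3736, 0.1331]
tcp_rot: [0.996, 0.092, 0.0, -0.0]
wrist_force: [0.1, -0.6, 0.5]
opening: 0.0002
```

>>> move_arm(
  steps=[0,0,0,0,-2,0,0,0,-4,0,-4,0,-4,0,-8,0,-4,0,-8,-0.15,-4,0,-8,-0.3,-4,0,-8,-0.45,-4,0,-8,-0.6],
  jaw=100,
)

```text
time: 2.5
ee_pos: [0.4653, -0.3816, 0.2134]
tcp_rot: [0.923, 0.385, -0.0, 0.0]
wrist_force: [0.4, 0.3, -0.4]
opening: 0.0599
```

Run:
```python
from h import *
crop("top",255,155,425,280,4.7,"c3.png")
s=readout.sense();print(s["ee_pos"],s["time"],R.from_quat(s["tcp_rot"]).as_matrix(),s["opening"])
```

```text
[ 0.46524877 -0.38161452  0.21329641] 2.55 [[ 6.97170736e-01  7.16905062e-01 -3.11299045e-04]
 [ 7.16905077e-01 -6.97170785e-01 -8.13757483e-05]
 [-2.75367286e-04 -1.66439075e-04 -9.99999948e-01]] 0.06381755486789435
```

View pics/c3.png

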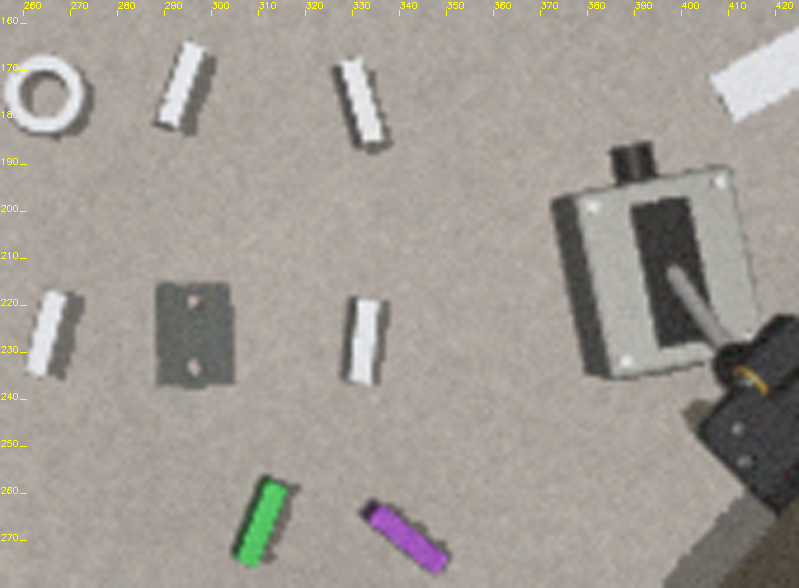

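The toggle still seems to lean to its on side, although the sweep should have carried it over. I'll check with the other camera.

Run:
```python
from h import *
im=cv2.imread("pics/raw_scene0.png")
a=eyes.read_camera("scene")[:,:,::-1]
k=lambda q:q[110:225,70:190]
both=np.hstack([k(im),k(a)])
crop("",0,0,240,115,3.3,"c4.png",both)
print(w([(113.9,154.9)],.125,"scene"))
```

```text
[[ 0.43979685 -0.38868117]]
```

View pics/c4.png

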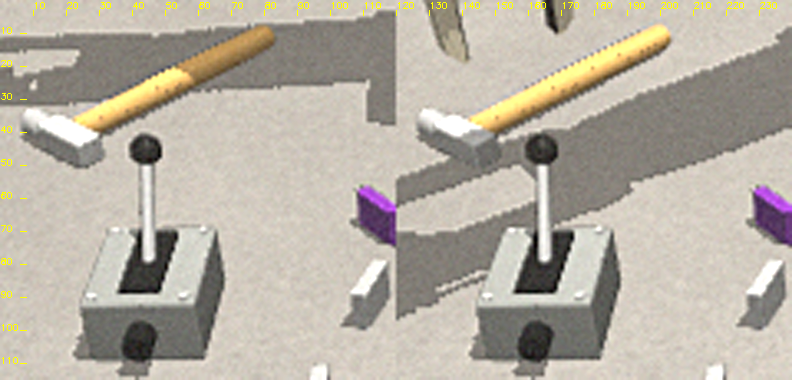

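The ball hasn't moved from where it was. The fingers were still closing during the sweep, so I'll redo it with them fully shut, lower and slower, and watch the force.

>>> move_arm(
  steps=[-3,-2.2,0,0.15,-6.3,-4.4,0,0.3,-6.3,-4.4,0,0.45,-6.3,-4.4,0,0.6,-6.3,-4.4,4,0.6,-6.3,-4.4,9,0.6,-6.3,-4.4,9.5,0.6,-6.3,-4.4,9.5,0.6],
  jaw=0,
)

```text
time: 3.4
ee_pos: [0.389, -0.3936, 0.1172]
tcp_rot: [0.996, 0.09, -0.001, -0.002]
wrist_force: [0.5, -0.0, 0.1]
opening: 0.0133
```

>>> move_arm(
  steps=[0,0,0,0,1,0,0,0,2,0,0,0,3,0,0,0,4,0,0,0,5,0,0,0,5.5,0,0,0,5.5,0,0,0],
)

```text
time: 4.2
ee_pos: [0.4448, -0.3867, 0.1271]
tcp_rot: [0.996, 0.092, 0.0, 0.003]
wrist_force: [-26.5, 13.5, 54.1]
opening: 0.0007
```

Run:
```python
from h import *
a=eyes.read_camera("scene")[:,:,::-1];b=eyes.read_camera("top")[:,:,::-1]
both=np.hstack([a[110:225,70:190],b[165:280,340:460]])
crop("",0,0,240,115,3.3,"c5.png",both)
s=readout.sense();print(s["ee_pos"],s["wrist_force"],s["opening"])
```

```text
[ 0.44476565 -0.38681488  0.12708079] [-25.26897537  12.31496321  52.76533006] 0.0007338011550787337
```

View pics/c5.png

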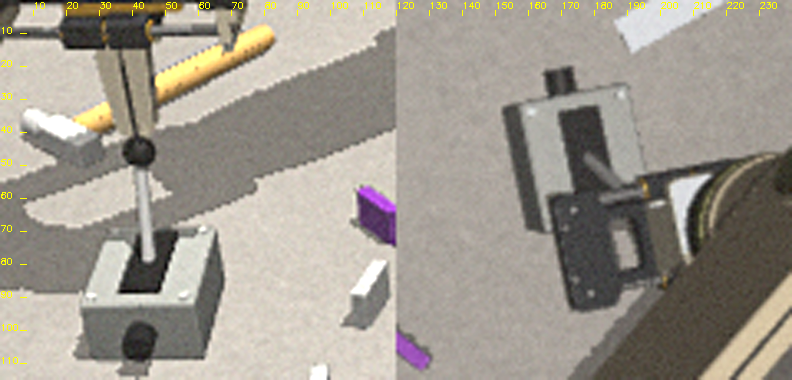

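The fingers are pressed against the ball from behind, with 54 N upward: the ball rises along its arc, so a level push jams. Instead I'll lift, open, grip the ball lightly between the pads and carry it along its arc.

>>> move_arm(
  steps=[-1,0,-2,0,-0.8,0,-5,0,-0.3,0,-6,0,-0.3,0,-6,0,-0.3,0,-6,0,-0.3,0,-6,0,-0.3,0,-6,0,-0.3,0,-6,0],
  jaw=60,
  squeeze=6,
)

```text
time: 5.1
ee_pos: [0.4408, -0.3848, 0.1771]
tcp_rot: [0.996, 0.092, -0.001, -0.001]
wrist_force: [0.1, 0.6, 0.9]
opening: 0.0551
```

>>> move_arm(
  steps=[0,0,1.5,0,0,0,3,0,0,0,4,0,0,0,5,0,0,0,5.6,0,0,0,5.6,0,0,0,5.6,0,0,0,5.6,0],
)

```text
time: 5.9
ee_pos: [0.4416, -0.3856, 0.1231]
tcp_rot: [0.996, 0.092, 0.0, 0.001]
wrist_force: [-0.3, -0.9, 0.0]
opening: 0.0559
```

>>> move_arm(
  steps=[0,0,0,0,0,0,0,0,0,0,0,0,0,0,0,0,0,0,0,0,0,0,0,0,0,0,0,0,0,0,0,0],
  jaw=0,
)

```text
time: 6.7
ee_pos: [0.4415, -0.3857, 0.1228]
tcp_rot: [0.996, 0.092, 0.0, 0.001]
wrist_force: [0.1, -1.4, 2.9]
opening: 0.0008
```

Run:
```python
from h import *
a=eyes.read_camera("scene")[:,:,::-1];b=eyes.read_camera("top")[:,:,::-1]
both=np.hstack([a[125:195,80:150],b[190:260,370:440]])
crop("",0,0,140,70,5.6,"c6.png",both)
def pix(p,name):
    c=eyes.get_calibration(name);q=R.from_quat(c["rotation"]).inv().apply(np.array(p)-c["xyz"])
    return c["cx"]-c["fx"]*q[0]/q[2], c["cy"]+c["fy"]*q[1]/q[2]
s=readout.sense();p=s["ee_pos"]
for n,o in(("scene",(80,125)),("top",(370,190))):
    for dz in(0,-.017): print(n,dz,(np.array(pix(p+[0,0,dz],n))-o+([70,0] if n=="top" else [0,0]))*5.6)
```

```text
scene 0 [195.77586601 174.27228107]
scene -0.017 [202.30164334 206.75291314]
top 0 [623.97693999 239.78830739]
top -0.017 [609.75904288 238.40226576]
```

View pics/c6.png

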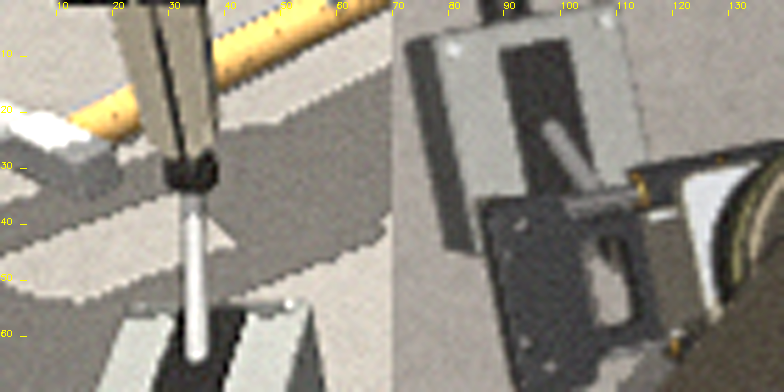

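The fingers shut at the top edge of the ball rather than around it. The visible tips sit higher than the TCP reading implies. I'll open and go 22 mm lower, which is still well above the box.

>>> move_arm(
  steps=[0,0,-2,0,0,0,-2,0,0,0,-2,0,0,0,-2,0,0,0,-2,0,0,0,-2,0,0,0,-2,0,0,0,-2,0],
  jaw=60,
)

```text
time: 7.6
ee_pos: [0.4412, -0.3852, 0.142]
tcp_rot: [0.996, 0.092, -0.0, -0.0]
wrist_force: [-0.9, 0.2, 0.7]
opening: 0.0549
```

>>> move_arm(
  steps=[0,0,1,0,0,0,2,0,0,0,3,0,0,0,3.6,0,0,0,4.2,0,0,0,4.2,0,0,0,4.2,0,0,0,4.2,0],
)

```text
time: 8.4
ee_pos: [0.4415, -0.3855, 0.1008]
tcp_rot: [0.996, 0.092, 0.0, 0.0]
wrist_force: [0.4, -0.2, 0.4]
opening: 0.0557
```

>>> move_arm(
  steps=[0,0,0,0,0,0,0,0,0,0,0,0,0,0,0,0,0,0,0,0,0,0,0,0,0,0,0,0,0,0,0,0],
  jaw=0,
)

```text
time: 9.2
ee_pos: [0.4415, -0.3861, 0.1005]
tcp_rot: [0.996, 0.092, 0.0, 0.001]
wrist_force: [2.5, -3.7, -0.9]
opening: 0.0236
```

Gripped: the opening of 23.6 mm matches the 24 mm ball. Now I'll carry it along its arc.

>>> move_arm(
  steps=[1.1,0,-0.64,0,2.3,0,-1.1,0,3.5,0,-1.4,0,4.8,0,-1.5,0,6.1,0,-1.4,0,7.3,0,-1.1,0,8.5,0,-0.65,0,9.3,0,-0.2,0],
)

```text
time: 10.0
ee_pos: [0.5344, -0.3686, 0.1026]
tcp_rot: [0.996, 0.092, 0.001, 0.001]
wrist_force: [0.9, -5.8, 0.2]
opening: 0.0233
```

>>> move_arm(
  steps=[0,0,0,0,0,0,0,0,0,0,0,0,0,0,0,0,0,0,-3,0,0,0,-6,0,0,0,-9,0,0,0,-11,0],
  jaw=100,
)

```text
time: 10.8
ee_pos: [0.5331, -0.3686, 0.2152]
tcp_rot: [0.996, 0.092, 0.001, 0.001]
wrist_force: [0.8, 1.2, 0.2]
opening: 0.0828
```

Run:
```python
from h import *
a=eyes.read_camera("scene")[:,:,::-1]
crop("",0,0,150,130,4.6,"c7.png",a[80:210,50:200])
s=readout.sense();p=s["ee_pos"];print(p,s["opening"],R.from_quat(s["tcp_rot"]).as_matrix())
c=eyes.get_calibration("scene")
for sgn in(-1,1):
  for dz in(0.02,0,-.017):
    P=p+R.from_quat(s["tcp_rot"]).apply([0,sgn*s["opening"]/2,-dz]);q=R.from_quat(c["rotation"]).inv().apply(P-c["xyz"])
    print(sgn,dz,(c["cx"]-c["fx"]*q[0]/q[2]-50)*4.6, (c["cy"]+c["fy"]*q[1]/q[2]-80)*4.6)
```

```text
[ 0.53414722 -0.36947146  0.21882931] 0.08658687801044933 [[ 0.98317538  0.18257592  0.00567434]
 [ 0.18260153 -0.98317726 -0.00437779]
 [ 0.00477961  0.00534028 -0.99997432]]
-1 0.02 306.5460667015989 244.83361949035265
-1 0 313.3653729782148 281.8412991778699
-1 -0.017 319.0406837802273 312.6406320965564
1 0.02 122.40902579685407 246.97004560583866
1 0 131.33661304753667 283.9892572697787
1 -0.017 138.76637073021104 314.79755569841495
```

View pics/c7.png

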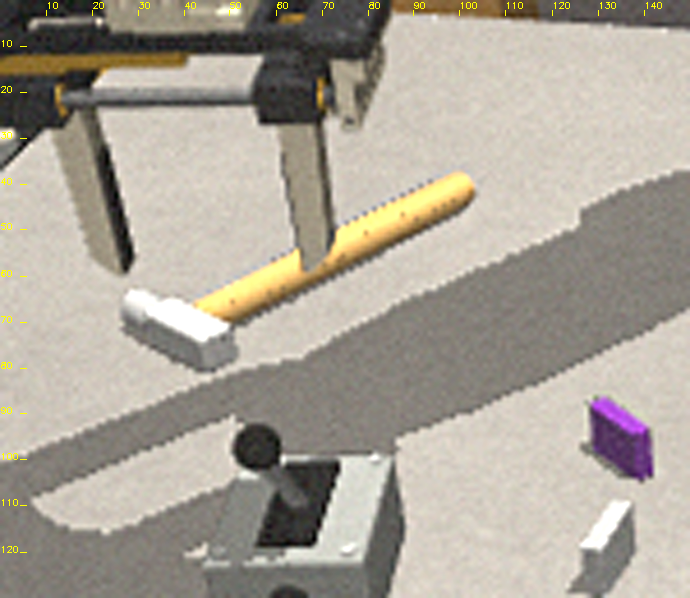

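The toggle is off: the ball now leans toward the camera at (258,445). The fingertips (y≈270 in the crop) appear about 6 mm behind the TCP, not 17 mm ahead, so I'll trust force and pictures for depth. Next, packer A.

>>> move_arm(
  steps=[1.5,-3.4,0,-0.15,3,-6.8,0,-0.3,4.5,-10.2,0,-0.45,6,-13.6,0,-0.6,7.5,-17,2,-0.75,9,-20.4,6,-0.9,10.3,-23.4,10,-1.04,10.3,-23.4,14,-1.04],
  jaw=90,
)

```text
time: 11.65
ee_pos: [0.5921, -0.1158, 0.0715]
tcp_rot: [0.816, 0.578, 0.001, 0.0]
wrist_force: [-0.2, -0.1, 0.4]
opening: 0.0836
```

>>> move_arm(
  steps=[0,0,1.9,0,0,0,3,0,0,0,4,0,0,0,5,0,0,0,5.5,0,0,0,5.9,0,0,0,5.9,0,0,0,5.9,0],
)

```text
time: 12.45
ee_pos: [0.5916, -0.1196, 0.0138]
tcp_rot: [0.819, 0.574, 0.0, 0.0]
wrist_force: [0.5, 0.7, 0.3]
opening: 0.0839
```

>>> move_arm(
  steps=[0,0,0.2,0,0,0,0.4,0,0,0,0.6,0,0,0,0.8,0,0,0,1,0,0,0,1.2,0,0,0,1.4,0,0,0,1.4,0],
)

```text
time: 13.25
ee_pos: [0.5908, -0.1193, -0.0012]
tcp_rot: [0.819, 0.574, -0.0, -0.0]
wrist_force: [0.3, -0.5, -1.4]
opening: 0.0838
```

>>> move_arm(
  steps=[0,0,0.2,0,0,0,0.4,0,0,0,0.4,0,0,0,0.6,0,0,0,0.6,0,0,0,0.6,0,0,0,0.6,0,0,0,0.6,0],
)

```text
time: 14.05
ee_pos: [0.5912, -0.1193, -0.0067]
tcp_rot: [0.819, 0.574, 0.0, 0.0]
wrist_force: [-0.4, 0.3, -0.1]
opening: 0.0837
```

>>> move_arm(
  steps=[0,0,0.1,0,0,0,0.2,0,0,0,0.3,0,0,0,0.4,0,0,0,0.4,0,0,0,0.4,0,0,0,0.4,0,0,0,0.4,0],
)

```text
time: 14.85
ee_pos: [0.5912, -0.1194, -0.0107]
tcp_rot: [0.819, 0.574, 0.0, 0.0]
wrist_force: [0.0, 0.3, -0.2]
opening: 0.0837
```

Tips are still clear at TCP z = -0.011, so they stand about 13 mm behind the stated place. I'll grip with tips about 7 mm above the bench.

>>> move_arm(
  steps=[0,0,-0.4,0,0,0,-0.4,0,0,0,-0.4,0,0,0,-0.4,0,0,0,-0.4,0,0,0,-0.4,0,0,0,-0.4,0,0,0,-0.4,0],
  jaw=0,
  squeeze=20,
)

```text
time: 15.65
ee_pos: [0.5911, -0.1193, -0.0068]
tcp_rot: [0.819, 0.574, -0.0, -0.0]
wrist_force: [1.0, 0.3, 0.6]
opening: 0.0459
```

Run:
```python
from h import *
s=readout.sense();p=s["ee_pos"];M=R.from_quat(s["tcp_rot"]).as_matrix();print(p,s["opening"],s["wrist_force"])
O=np.array([.5674,.2338]);y=np.array([-.0859,.9963]);x=np.array([.9963,.0859])
for yy in(-.011,-.025,-.039):
    d=np.r_[O+y*yy,0.15]-p; print(O+y*yy,(M.T@d)*100)
a=np.arctan2(M[1,1],M[0,1]);print("turn",a-np.radians(4.93))
```

```text
[ 0.59114357 -0.11932603 -0.00682016] 0.04592524709094734 [0.97581185 0.25366455 0.57142619]
[0.5683449 0.2228407] [ 31.40184845 -13.78271412 -15.68007859]
[0.5695475 0.2088925] [ 30.13108852 -13.19521561 -15.68015881]
[0.5707501 0.1949443] [ 28.86032859 -12.60771711 -15.68023902]
turn -0.43309079456422295
```

Packer gripped (45.9 mm). Now carry it to the gap.

>>> move_arm(
  steps=[0,0,-3,0,0,0,-7,0,2,-1,-10,0,6,-2.6,-10,-0.1,10,-4.4,-10,-0.2,14,-6.1,-10,-0.3,18,-7.9,-10,-0.4,22,-9.7,-10,-0.43],
)

```text
time: 16.45
ee_pos: [0.574, 0.1222, 0.093]
tcp_rot: [0.676, 0.737, -0.0, -0.0]
wrist_force: [0.3, -0.6, -2.6]
opening: 0.0456
```

```bash
cat > go.py <<'E'
import sys
from h import *
O=np.array([.5674,.2338]);y=np.array([-.0859,.9963]);x=np.array([.9963,.0859])
def rep():
    s=readout.sense();p=s["ee_pos"];M=R.from_quat(s["tcp_rot"]).as_matrix()
    print("t",s["time"],"p",p.round(4),"open",round(s["opening"],4),"F",s["wrist_force"].round(1),"clamp xy mm",((p[:2]-O)@x*1e3).round(1),((p[:2]-O)@y*1e3).round(1),"z",p[2])
    return p,M
def to(q,z,ang):
    p,M=rep();d=M.T@(np.r_[q,z]-p)*100
    a=np.arctan2(M[1,1],M[0,1])-np.radians(ang);a=(a+np.pi/2)%np.pi-np.pi/2
    print("shift cm",d.round(2),"turn",a.round(3))
E
python3 -c "
from go import *
to(O+y*-.008,.10,4.93)"
```

```text
t 16.45 p [0.574  0.1222 0.093 ] open 0.0456 F [ 0.3 -0.6 -2.6] clamp xy mm -3.0 -111.8 z 0.09297303516613184
shift cm [10.38  0.3  -0.7 ] turn 0.001
```

>>> move_arm(
  steps=[3,0.1,-0.5,0,6,0.2,-0.5,0,9,0.3,-0.5,0,10.3,0.3,-0.5,0,10.3,0.3,-0.5,0,10.3,0.3,-0.5,0,10.3,0.3,-0.5,0,10.3,0.3,-0.5,0],
)

```text
time: 17.25
ee_pos: [0.5694, 0.2221, 0.0982]
tcp_rot: [0.678, 0.735, -0.0, 0.0]
wrist_force: [-1.0, -0.4, -0.3]
opening: 0.0461
```

```bash
python3 -c "
from go import *
to(O+y*-.008,.018,4.93)
a=eyes.read_camera('scene')[:,:,::-1];b=eyes.read_camera('top')[:,:,::-1]
crop('',0,0,210,100,3.8,'c8.png',np.hstack([a[185:285,310:420],b[135:235,110:210]]))"
```

```text
t 17.25 p [0.5694 0.2221 0.0982] open 0.0461 F [-1.  -0.4 -0.3] clamp xy mm 1.0 -11.8 z 0.09818186841388896
shift cm [ 0.39 -0.1   8.02] turn -0.005
```

View pics/c8.png

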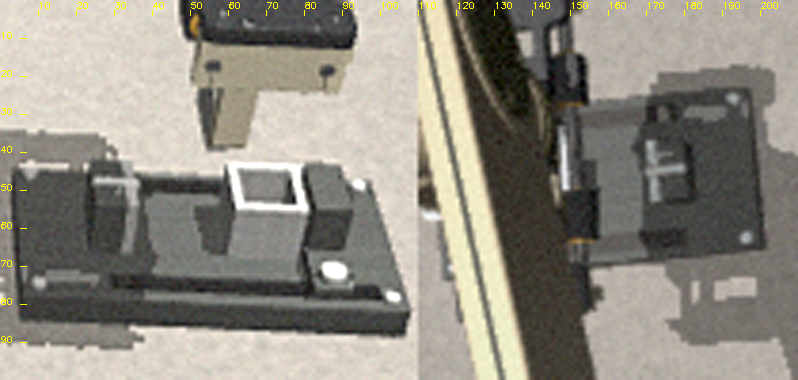

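The packer is hidden behind the near finger in the scene view; the opening of 46 mm says it's still held. The near finger's tip edge is at about (230,148). I'll compare it with the projection.

```bash
python3 -c "
from go import *
p,M=rep();c=eyes.get_calibration('scene')
def pr(P):
    q=R.from_quat(c['rotation']).inv().apply(P-c['xyz']);return (np.array([c['cx']-c['fx']*q[0]/q[2]-310,c['cy']+c['fy']*q[1]/q[2]-185])*3.8).round(0)
X=np.r_[x,0];Y=np.r_[y,0];Z=np.array([0,0,1]);B=np.r_[O,0]
for h in(0,.008,.013,.018):
  print('tip',h,[pr(p+X*.0405+Y*s+Z*h) for s in(-.0075,.0075)])
print('tube top corner near (20,4)',pr(B+X*.019+Y*.0041+Z*.06),'jaw top near',pr(B+X*.0201+Y*-.05+Z*.061))
"
```

```text
t 17.35 p [0.5695 0.2225 0.0983] open 0.0463 F [ 0.2 -0.1 -2.1] clamp xy mm 1.1 -11.5 z 0.09827047658244396
tip 0 [array([210., 183.]), array([239., 184.])]
tip 0.008 [array([213., 172.]), array([241., 173.])]
tip 0.013 [array([214., 165.]), array([242., 166.])]
tip 0.018 [array([215., 157.]), array([244., 159.])]
tube top corner near (20,4) [237. 210.] jaw top near [140. 205.]
```

The lateral position agrees within 1–2 mm. Lower onto the bed (TCP z target 0.016).

>>> move_arm(
  steps=[0.3,-0.1,1.5,0,0.3,-0.1,3,0,0.3,-0.1,4.5,0,0.3,-0.1,6,0,0.3,-0.1,7,0,0.3,-0.1,7.6,0,0.3,-0.1,8.0,0,0.3,-0.1,8.2,0],
)

```text
time: 18.15
ee_pos: [0.5681, 0.2264, 0.0161]
tcp_rot: [0.677, 0.736, 0.0, 0.0]
wrist_force: [-1.5, 0.4, -0.8]
opening: 0.0457
```

>>> move_arm(
  steps=[0,0,0,0,0,0,0,0,0,0,0,0,0,0,-2,0,0,0,-4,0,0,0,-7,0,-2,0,-9,0,-6,0,-9,0],
  jaw=75,
)

```text
time: 18.95
ee_pos: [0.5758, 0.1688, 0.1114]
tcp_rot: [0.676, 0.737, 0.004, 0.002]
wrist_force: [1.4, 0.1, 0.3]
opening: 0.0697
```

```bash
python3 -c "
from go import *
to(np.array([.4586,-.0468]),.06,-15.4)"
```

```text
t 18.95 p [0.5758 0.1688 0.1114] open 0.0697 F [1.4 0.1 0.3] clamp xy mm 2.7 -65.5 z 0.11138149825290752
shift cm [-20.47 -13.57   4.99] turn 0.355
```

>>> move_arm(
  steps=[-4,-2.4,0,0,-8,-5,0,0.1,-12,-7.6,0,0.2,-15,-10,0,0.3,-18,-12,1,0.355,-20.3,-13.4,3,0.355,-20.3,-13.4,5,0.355,-20.3,-13.4,5,0.355],
)

```text
time: 19.75
ee_pos: [0.4541, -0.0472, 0.0543]
tcp_rot: [0.797, 0.604, -0.001, -0.001]
wrist_force: [-0.2, 0.0, -1.0]
opening: 0.0696
```

```bash
python3 -c "
from go import *
to(np.array([.4586,-.0468]),-.006,-15.4)
a=eyes.read_camera('scene')[:,:,::-1];b=eyes.read_camera('top')[:,:,::-1]
crop('',0,0,210,100,3.8,'c9.png',np.hstack([a[185:285,310:420],b[135:235,110:210]]))"
```

```text
t 19.75 p [ 0.4541 -0.0472  0.0543] open 0.0696 F [-0.2  0.  -1. ] clamp xy mm -137.0 -270.2 z 0.05425523867822535
shift cm [0.16 0.44 6.02] turn -0.005
```

View pics/c9.png

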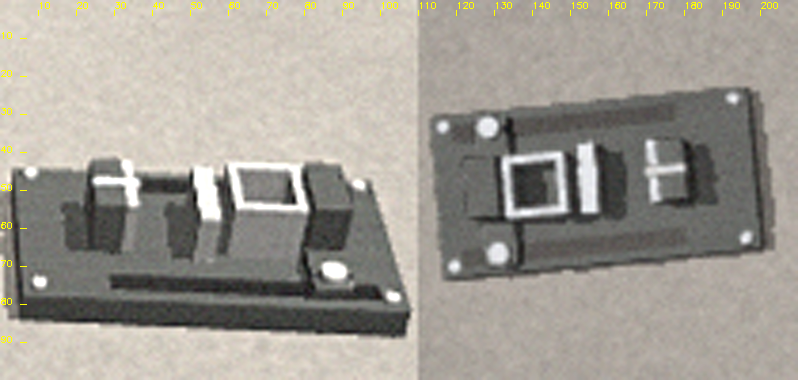

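The first packer stands upright in the gap, at about (588,180) in the top panel, between tube and jaw. Measure its y there and grip packer C.

```bash
python3 -c "
from go import *
for u in((588.5,178),(578,145),(590,213),(597,143),(601,213)):
  q=w([(u[0]/3.8-.4,u[1]/3.8+135-.4)],.056)[0]; print(u,((q-O)@x*1e3).round(1),((q-O)@y*1e3).round(1))"
```

```text
(588.5, 178) 0.1 -9.4
(578, 145) 22.3 -4.3
(590, 213) -22.7 -8.7
(597, 143) 22.5 -16.7
(601, 213) -23.3 -15.8
```

>>> move_arm(
  steps=[0.1,0.4,1.5,0,0.1,0.4,3,0,0.1,0.4,4.5,0,0.1,0.4,5.5,0,0.1,0.4,6,0,0.1,0.4,6,0,0.1,0.4,6,0,0.1,0.4,6,0],
)

```text
time: 20.65
ee_pos: [0.4611, -0.0471, -0.0029]
tcp_rot: [0.796, 0.605, 0.0, 0.001]
wrist_force: [0.3, -0.2, -0.1]
opening: 0.0697
```

>>> move_arm(
  steps=[0,0,0,0,0,0,0,0,0,0,0,0,0,0,0,0,0,0,0,0,0,0,0,0,0,0,0,0,0,0,0,0],
  jaw=0,
)

```text
time: 21.45
ee_pos: [0.4603, -0.047, -0.0037]
tcp_rot: [0.796, 0.605, -0.0, -0.0]
wrist_force: [-2.9, 0.5, 3.5]
opening: 0.0461
```

```bash
python3 -c "
from go import *
to(O+y*-.024,.10,4.93)"
```

```text
t 21.45 p [ 0.4603 -0.047  -0.0037] open 0.0461 F [-2.9  0.5  3.5] clamp xy mm -130.8 -270.5 z -0.003685318769741014
shift cm [ 27.67   3.61 -10.37] turn -0.358
```

Packer A is at y≈-10 mm (edges -4 to -16), so the second goes to -25 and the third to about -40.

>>> move_arm(
  steps=[0,0,-3,0,0,0,-7,0,3,0.4,-10.4,0,7,0.9,-10.4,-0.1,11,1.4,-10.4,-0.2,15,1.9,-10.4,-0.3,19,2.5,-10.4,-0.36,23,3,-10.4,-0.36],
)

```text
time: 22.25
ee_pos: [0.5514, 0.1681, 0.0996]
tcp_rot: [0.674, 0.738, -0.0, -0.0]
wrist_force: [0.8, -0.4, -1.9]
opening: 0.0457
```

>>> move_arm(
  steps=[2,0,0,0,3.4,0,0,0,4,0,0,0,4,0,0,0,4,0,0,0,4,0,0,0,4,0,0,0,4,0,0,0],
)

```text
time: 23.05
ee_pos: [0.5477, 0.2058, 0.1004]
tcp_rot: [0.676, 0.737, 0.0, 0.0]
wrist_force: [0.5, 0.1, -2.5]
opening: 0.0458
```

```bash
python3 -c "
from go import *
to(O+y*-.025,.019,4.93)"
```

```text
t 23.05 p [0.5477 0.2058 0.1004] open 0.0458 F [ 0.5  0.1 -2.5] clamp xy mm -22.0 -26.2 z 0.10040825861879371
shift cm [0.12 2.2  8.14] turn 0.001
```

>>> move_arm(
  steps=[0.1,1,0,0,0.1,2.2,0,0,0.1,2.2,1,0,0.1,2.2,2.5,0,0.1,2.2,3.5,0,0.1,2.2,3.5,0,0.1,2.2,3.5,0,0.1,2.2,3.5,0],
)

```text
time: 23.85
ee_pos: [0.5696, 0.2094, 0.0657]
tcp_rot: [0.675, 0.738, 0.0, 0.0]
wrist_force: [0.9, -0.1, -1.8]
opening: 0.0458
```

```bash
python3 -c "
from go import *
to(O+y*-.025,.019,4.93)"
```

```text
t 23.85 p [0.5696 0.2094 0.0657] open 0.0458 F [ 0.9 -0.1 -1.8] clamp xy mm 0.1 -24.5 z 0.06571093248913012
shift cm [-0.05 -0.01  4.67] turn 0.002
```

>>> move_arm(
  steps=[-0.1,0,1,0,-0.1,0,2,0,-0.1,0,3,0,-0.1,0,3.8,0,-0.1,0,4.3,0,-0.1,0,4.6,0,-0.1,0,4.7,0,-0.1,0,4.7,0],
)

```text
time: 24.65
ee_pos: [0.5697, 0.2084, 0.0185]
tcp_rot: [0.675, 0.738, 0.0, 0.0]
wrist_force: [-0.2, 0.8, -1.9]
opening: 0.0457
```

>>> move_arm(
  steps=[0,0,0,0,0,0,0,0,0,0,0,0,0,0,-2,0,0,0,-4,0,0,0,-7,0,-2,0,-9,0,-6,0,-9,0],
  jaw=75,
)

```text
time: 25.45
ee_pos: [0.5773, 0.1506, 0.1129]
tcp_rot: [0.674, 0.739, 0.003, 0.002]
wrist_force: [1.2, -0.2, -0.5]
opening: 0.0699
```

```bash
python3 -c "
from go import *
to(np.array([.4531,-.2173]),.06,-7.67)
to(np.array([.5827,-.2177]),.06,15.05)"
```

```text
t 25.45 p [0.5773 0.1506 0.1129] open 0.0699 F [ 1.2 -0.2 -0.5] clamp xy mm 2.8 -83.7 z 0.11288649533956527
shift cm [-35.51 -15.77   5.12] turn 0.225
t 25.45 p [0.5773 0.1506 0.1129] open 0.0699 F [ 1.2 -0.2 -0.5] clamp xy mm 2.8 -83.7 z 0.11288649533956527
shift cm [-36.73  -2.87   5.22] turn -0.171
```

>>> move_arm(
  steps=[-4,-0.3,0,0,-8,-0.6,0,0,-12,-1,0,0,-16,-1.3,0,0,-20,-1.6,0,0,-24,-1.9,0,0,-28,-2.2,0,-0.1,-32,-2.5,0,-0.17],
)

```text
time: 26.25
ee_pos: [0.5779, -0.1742, 0.1086]
tcp_rot: [0.609, 0.793, 0.0, 0.0]
wrist_force: [0.6, -0.5, -0.2]
opening: 0.0695
```

>>> move_arm(
  steps=[-2,0,0,0,-4,0,1,0,-4.6,0,2,0,-4.6,0,4,0,-4.6,0,5.5,0,-4.6,0,5.5,0,-4.6,0,5.5,0,-4.6,0,5.5,0],
)

```text
time: 27.05
ee_pos: [0.5904, -0.2167, 0.0543]
tcp_rot: [0.61, 0.792, 0.0, 0.001]
wrist_force: [-0.3, 0.1, -0.6]
opening: 0.0698
```

```bash
python3 -c "
from go import *
to(np.array([.5827,-.2177]),-.005,15.05)"
```

```text
t 27.05 p [ 0.5904 -0.2167  0.0543] open 0.0698 F [-0.3  0.1 -0.6] clamp xy mm -15.8 -450.8 z 0.05428543318200558
shift cm [ 0.1  -0.77  5.93] turn -0.004
```

>>> move_arm(
  steps=[0.1,-0.7,0.5,0,0.1,-0.7,2,0,0.1,-0.7,3.5,0,0.1,-0.7,5,0,0.1,-0.7,5.8,0,0.1,-0.7,5.9,0,0.1,-0.7,5.9,0,0.1,-0.7,5.9,0],
)

```text
time: 27.85
ee_pos: [0.5833, -0.218, -0.0051]
tcp_rot: [0.61, 0.792, 0.0, 0.001]
wrist_force: [-0.4, -0.1, 0.4]
opening: 0.0696
```

>>> move_arm(
  steps=[0,0,0,0,0,0,0,0,0,0,0,0,0,0,0,0,0,0,0,0,0,0,0,0,0,0,0,0,0,0,0,0],
  jaw=0,
)

```text
time: 28.65
ee_pos: [0.5828, -0.2179, -0.0054]
tcp_rot: [0.61, 0.792, 0.0, 0.0]
wrist_force: [-2.6, -0.3, 4.3]
opening: 0.0458
```

```bash
python3 -c "
from go import *
to(O+y*-.041,.10,4.93)
b=eyes.read_camera('top')[:,:,::-1]
crop('',0,0,120,80,6,'c10.png',b[145:225,105:225])"
```

```text
t 28.65 p [ 0.5828 -0.2179 -0.0054] open 0.0458 F [-2.6 -0.3  4.3] clamp xy mm -23.4 -451.3 z -0.0054357631723322974
shift cm [ 40.02   9.33 -10.55] turn 0.172
```

View pics/c10.png

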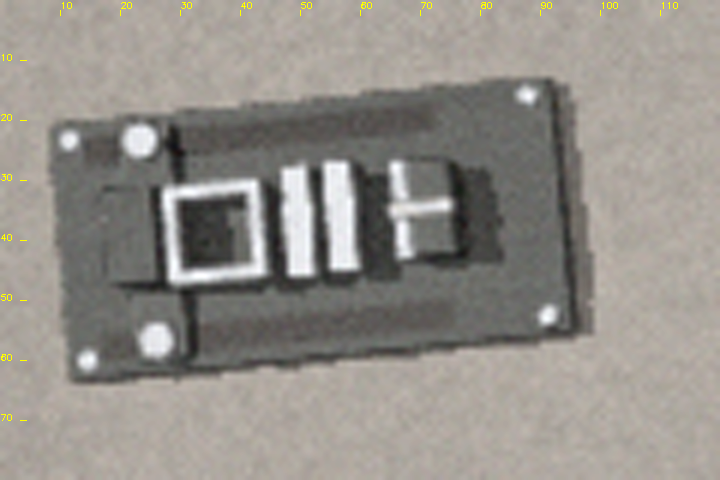

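Both packers stand parallel (tops at 282–316 and 323–358) and the jaw face is at about x=399. Now compute the remaining slot.

```bash
python3 -c "
from go import *
def m(u,z): 
  q=w([(u[0]/6+105-.42,u[1]/6+145-.42)],z)[0]; return ((q-O)@x*1e3).round(1),((q-O)@y*1e3).round(1)
print('p2 right',m((350,162),.056),m((358,268),.056),'p2 left',m((323,165),.056),m((331,271),.056));print('jaw left',m((390,162),.061),m((399,258),.061))
print('p1 right',m((306,166),.056),m((316,273),.056))"
```

```text
p2 right (np.float64(22.7), np.float64(-32.2)) (np.float64(-21.3), np.float64(-32.0)) p2 left (np.float64(22.5), np.float64(-21.0)) (np.float64(-21.5), np.float64(-20.8))
jaw left (np.float64(20.6), np.float64(-49.5)) (np.float64(-19.1), np.float64(-50.1))
p1 right (np.float64(22.7), np.float64(-14.0)) (np.float64(-21.8), np.float64(-14.6))
```

>>> move_arm(
  steps=[0,0,-3,0,0,0,-7,0,3,0.7,-10.5,0,7,1.6,-10.5,0.05,11,2.5,-10.5,0.1,15,3.4,-10.5,0.172,19,4.4,-10.5,0.172,23,5.3,-10.5,0.172],
)

```text
time: 29.5
ee_pos: [0.5746, 0.0198, 0.0986]
tcp_rot: [0.676, 0.737, -0.0, -0.0]
wrist_force: [0.9, -0.1, -0.6]
opening: 0.0455
```

```bash
python3 -c "
from go import *
to(O+y*-.040,.10,4.93)"
```

```text
t 29.5 p [0.5746 0.0198 0.0986] open 0.0455 F [ 0.9 -0.1 -0.6] clamp xy mm -11.2 -213.8 z 0.09864580469266815
shift cm [17.38  1.11 -0.13] turn -0.0
```

>>> move_arm(
  steps=[4,0.3,0,0,8,0.6,0,0,12,0.9,0,0,15,1.1,0,0,17,1.1,0,0,17,1.1,0,0,17,1.1,2,0,17,1.1,3,0],
)

```text
time: 30.3
ee_pos: [0.5707, 0.1877, 0.0674]
tcp_rot: [0.676, 0.737, -0.001, -0.0]
wrist_force: [-0.5, 0.4, -0.6]
opening: 0.0463
```

>>> move_arm(
  steps=[0,0,0.3,0,0,0,0.3,0,0,0,0.3,0,0,0,0.3,0,0,0,0.3,0,0,0,0.3,0,0,0,0.3,0,0,0,0.3,0],
)

```text
time: 31.1
ee_pos: [0.5716, 0.1885, 0.0663]
tcp_rot: [0.676, 0.737, 0.0, 0.0]
wrist_force: [0.1, 1.2, -0.9]
opening: 0.0457
```

```bash
python3 -c "
from go import *
to(O+y*-.040,.0175,4.93)"
```

```text
t 31.1 p [0.5716 0.1885 0.0663] open 0.0457 F [ 0.1  1.2 -0.9] clamp xy mm 0.3 -45.5 z 0.06631451344924287
shift cm [ 0.54 -0.03  4.88] turn 0.0
```

>>> move_arm(
  steps=[0.5,0,0,0,0.5,0,0,0,0.5,0,1,0,0.5,0,2,0,0.5,0,3,0,0.5,0,4,0,0.5,0,4.6,0,0.5,0,4.8,0],
)

```text
time: 31.9
ee_pos: [0.5705, 0.1932, 0.017]
tcp_rot: [0.676, 0.737, -0.001, -0.0]
wrist_force: [-0.9, 0.5, -0.5]
opening: 0.0459
```

```bash
python3 -c "
from go import *
to(O+y*-.040,.0172,4.93)"
```

```text
t 31.9 p [0.5705 0.1932 0.017 ] open 0.0459 F [-0.9  0.5 -0.5] clamp xy mm -0.4 -40.7 z 0.016997630802815474
shift cm [ 0.07  0.04 -0.02] turn -0.0
```

Placed. Release, lift, close the fingers and move behind the jaw.

>>> move_arm(
  steps=[0,0,0,0,0,0,0,0,0,0,0,0,0,0,-2,0,0,0,-4,0,0,0,-7,0,-2,0,-9,0,-6,0,-9,0],
  jaw=75,
)

```text
time: 32.7
ee_pos: [0.579, 0.1357, 0.1132]
tcp_rot: [0.675, 0.738, 0.003, 0.002]
wrist_force: [1.4, -0.1, -0.7]
opening: 0.0697
```

>>> move_arm(
  steps=[-1.5,0,0,0,-1.5,0,0,0,-1.5,0,0,0,-1.5,0,0,0,-1.5,0,0,0,-1.5,0,0,0,-1.5,0,0,0,-1.5,0,0,0],
  jaw=0,
)

```text
time: 33.5
ee_pos: [0.5775, 0.119, 0.1082]
tcp_rot: [0.676, 0.737, -0.0, -0.0]
wrist_force: [0.8, -0.2, 0.0]
opening: 0.0101
```

```bash
python3 -c "
from go import *
to(O+y*-.105,.022,4.93)
b=eyes.read_camera('top')[:,:,::-1];cv2.imwrite('pics/raw_p3.png',b)
g=cv2.resize(b[165:205,100:200],None,fx=8,fy=8,interpolation=cv2.INTER_CUBIC)
cs,_=cv2.findContours((g.min(2)>125).astype(np.uint8),0,2)
for c in cs:
  if cv2.contourArea(c)>1500:
    r=cv2.boxPoints(cv2.minAreaRect(c))/8-.44+[100,165];q=w(r,.056)-O
    print(np.c_[q@x,q@y].round(4).tolist())
"
```

```text
t 33.5 p [0.5775 0.119  0.1082] open 0.0101 F [ 0.8 -0.2  0. ] clamp xy mm 0.2 -115.2 z 0.10817119236019808
shift cm [ 1.02 -0.02  8.62] turn 0.0
[[-0.0184, -0.0149], [-0.0023, -0.0227], [-0.0172, -0.0525], [-0.0333, -0.0446]]
[[-0.0001, 0.0416], [0.0006, 0.0064], [-0.0203, 0.0058], [-0.021, 0.0409]]
[[0.001, -0.0034], [0.0004, -0.0142], [-0.0222, -0.0133], [-0.0216, -0.0025]]
[[0.0341, -0.0996], [0.034, -0.1112], [-0.0661, -0.1115], [-0.0661, -0.0998]]
[[0.0357, -0.0813], [0.0357, -0.0935], [-0.0645, -0.094], [-0.0644, -0.0819]]
[[0.0525, 0.1046], [0.0518, 0.0929], [-0.0473, 0.097], [-0.0467, 0.1086]]
[[0.0538, 0.1236], [0.0534, 0.1114], [-0.0457, 0.1133], [-0.0453, 0.1254]]
```

>>> move_arm(
  steps=[0.7,0,0,0,0.7,0,2,0,0.7,0,4,0,0.7,0,6,0,0.7,0,7.5,0,0.7,0,8.4,0,0.7,0,8.6,0,0.7,0,8.6,0],
)

```text
time: 34.35
ee_pos: [0.5772, 0.1258, 0.0224]
tcp_rot: [0.676, 0.737, 0.0, 0.0]
wrist_force: [0.7, 0.2, 0.6]
opening: 0.0004
```

>>> move_arm(
  steps=[0.4,0,0,0,0.8,0,0,0,1.2,0,0,0,1.6,0,0,0,2,0,0,0,2.3,0,0,0,2.6,0,0,0,2.6,0,0,0],
)

```text
time: 35.15
ee_pos: [0.5747, 0.1518, 0.0222]
tcp_rot: [0.676, 0.737, -0.0, 0.0]
wrist_force: [-1.0, -1.5, 0.1]
opening: 0.0008
```

```bash
python3 -c "
from go import *
rep()"
```

```text
t 35.15 p [0.5747 0.1518 0.0222] open 0.0008 F [-1.  -1.5  0.1] clamp xy mm 0.2 -82.3 z 0.022244193296124905
```

>>> move_arm(
  steps=[0.2,0,0,0,0.4,0,0,0,0.6,0,0,0,0.8,0,0,0,1,0,0,0,1.2,0,0,0,1.4,0,0,0,1.4,0,0,0],
)

```text
time: 35.95
ee_pos: [0.5734, 0.1655, 0.0222]
tcp_rot: [0.676, 0.737, -0.0, 0.0]
wrist_force: [-1.7, -4.1, 1.9]
opening: 0.0003
```

>>> move_arm(
  steps=[0.1,0,0,0,0.2,0,0,0,0.3,0,0,0,0.4,0,0,0,0.5,0,0,0,0.5,0,0,0,0.5,0,0,0,0.5,0,0,0],
)

```text
time: 36.75
ee_pos: [0.573, 0.1699, 0.0223]
tcp_rot: [0.676, 0.737, -0.001, 0.0]
wrist_force: [-1.3, -7.5, 2.2]
opening: 0.0003
```

>>> move_arm(
  steps=[0.05,0,0,0,0.1,0,0,0,0.15,0,0,0,0.2,0,0,0,0.2,0,0,0,0.2,0,0,0,0.2,0,0,0,0.2,0,0,0],
)

```text
time: 37.55
ee_pos: [0.5729, 0.1709, 0.0223]
tcp_rot: [0.676, 0.737, -0.001, 0.001]
wrist_force: [-2.4, -11.3, 4.4]
opening: 0.0007
```

>>> move_arm(
  steps=[0.1,0,0,0,0.1,0,0,0,0.2,0,0,0,0.2,0,0,0,0.2,0,0,0,0.2,0,0,0,0.2,0,0,0,0.2,0,0,0],
)

```text
time: 38.35
ee_pos: [0.5729, 0.1709, 0.0223]
tcp_rot: [0.676, 0.737, -0.002, 0.002]
wrist_force: [-2.0, -19.4, 6.0]
opening: 0.0003
```

The stack is solid: the jaw stalled after about 19 mm of its 32 mm travel with 19 N of push. That implies the tube face is at y≈+5 mm, which is 36 mm of packers seated on the stop. I'll do one last numeric check and hand in.

```bash
python3 -c "
from go import *
rep()
a=eyes.read_camera('scene')
d=a.astype(int); 
# ball (off) expected at world (.538,-.367,.125): darkness there vs the 'on' place
c=eyes.get_calibration('scene')
for n,P in(('off',(.538,-.368,.125)),('on',(.4415,-.387,.125))):
  q=R.from_quat(c['rotation']).inv().apply(np.array(P)-c['xyz']);u,v=c['cx']-c['fx']*q[0]/q[2],c['cy']+c['fy']*q[1]/q[2]
  print(n,u,v,d[int(v)-1:int(v)+2,int(u)-1:int(u)+2].mean())
rep()
bot.finish_job()"
```

```text
t 38.35 p [0.5729 0.1709 0.0223] open 0.0003 F [ -2.  -19.4   6. ] clamp xy mm 0.1 -63.1 z 0.02231247821785287
off 106.08161720245724 177.80063297187715 42.96296296296296
on 114.28029430229282 155.31292720493235 139.14814814814815
t 38.4 p [0.5729 0.1709 0.0223] open 0.0006 F [ -2.3 -20.7   5.5] clamp xy mm 0.1 -63.1 z 0.022299074438253158
the job is handed in; nothing more can be done
```

I flipped the isolator off, stood three packers in the gap, and handed the job in while holding the jaw closed with about 20 N. It finished at 38.4 s of the 72 s allowed.

**Last checks**
- **Toggle:** the scene camera shows the dark ball at its off position and clear bench at its on position.
- **Squeeze:** the jaw stalled after about 19 mm of its 32 mm travel. The push rose from 11 to 19–21 N with no further movement. That fits 36 mm of packers seated against the tube and stop.
- **Packers in the gap:** I saw the first two standing upright and square. The arm hid the third after I placed it, so I only infer it is upright from the stall position.
- **Collar, drilled plate and fourth packer:** I never moved near enough to disturb them, but I did not re-measure their positions at the end.

**What disagreed or failed**
- **Fingertips:** the stated fingertip position did not match. The real tips stood about 30 mm higher than `bot.nose_length` gives.
- **First tries at the toggle:** because of that, the first sweep missed the ball. The second pressed onto it with about 54–60 N at the wrist, under the 120 N limit, and a first grip closed above it. I then gripped the ball lower and carried it over along its arc.

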